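Fetch the loupe from behind the bottle and the can

ROBOT

A 6-joint arm with a two-finger parallel gripper is mounted at the origin on a cart in front of the work surface, level with it; the furniture and walls round the work are solid. World frame = base frame: x ahead of the robot, y to its left, z up, the work surface at z = 0. Lengths are in mm, angles in rad, forces in N, time in s.
With the tool pointing down it reaches from about 400 to 825 mm from the base axis. Payload 7 kg.
Tool frame: the origin (TCP) lies midway between the tips of the shut fingers; the grasp point (between the pads) lies bot.grip_depth behind it (bot.grip_depth is the distance from the TCP to the grasp point, in mm); z points along the fingers, y is the line along which they close (so a half turn about z gives the same grasp; the last joint's range is limited). The gripper opens to 85 mm and grips with 20 to 120 N. Pads are 22 mm wide; open, the fingers measure 114 mm over their backs; the gripper's body (76 mm by 85 mm) begins 54 mm behind the grasp point. The pads swing forward as they close: fully open they stand 13 mm farther back than shut.
Start: joints at [-1.009, 0.359, 0.012, 0, -1.224, -0.288], TCP at [182.488, -649.841, 231.302] pointing down, gripper open.
Joint ranges: [-3.07, 3.07], [-1.43, 2.12], [-1.02, 1.25], [-3.03, 1.67], [-3.05, -0], [-3.03, 3.03]. Speed limits (rad/s): [2.39, 2.39, 3.01, 3.14, 3.14, 3.14].

INTERFACE

Orientations are given as [roll, pitch, yaw] about the fixed x, y, z axes, in that order (R = Rz(yaw) Ry(pitch) Rx(roll)).
In Python, from rig import bot gives the robot as it stands.
- The arm moves only by the tool send_rows, never from a script. Its argument "targets" is a list that holds one entry, the list of rows, each a list of 7 numbers: the shift along the tool's x, y, z in m, then the turn, a rotation vector about the tool's x, y, z in rad, then the gripper's target within -1 to 1 (fully open at 1, half-way at 0, shut at -1). A call has 1 to 20 rows; each row shifts and turns the commanded pose from where the row before left it, along the tool's axes as they then stand; what a row does not reach is not made up. A row lasts 1/8 s, in which the tool goes at most 62.5 mm and 10.7 degrees, less where a joint would pass 70% of its speed; a pose out of reach is approached as far as the arm can. A call is refused whole if a number of a shift passes 0.0625 or a number of a turn 0.188, either way. A call with a gripper value outside its range is refused whole. The fingers move at their own pace and stop on an object; "grip_force" is the grip in N (left out, the last holds). Time passes only in rows, so rows that do not move let the fingers close. It gives the time, the measured TCP pose, the force, the opening and the grip force at its end, in the units of the state.
- bot.sense(): the state, without advancing time (a new reading comes with each control period).
- bot.camera(name): name is "scene" or "side" or "wrist"; returns a dict with "color" (420x560x3 uint8, red, green, blue), "K" (3x3 intrinsics, pixels), "T" (4x4, takes a point from camera to world coordinates). Camera axes: x right, y up, looking along -z (the intrinsics and any distortion apply to the point x, -y, -z); pixel columns grow to the right and rows downward; lengths in mm; the calibration is good to about 2 mm. A picture is of the moment at which its call begins. There is no depth.
- bot.job_done(): hands the job in; it is judged then, once.
The state is a dict: "t": time; "joint_positions": joint angles; "dq": joint speeds; "joint_efforts": joint torques, N m; "position": TCP position; "eef_rot": TCP orientation; "wrist_force": force on the tool from outside, world axes, zero at the start; "torque": the same for the moment, N m; "finger_gap": finger opening in mm; "grip_force": force on a finger pad.
Only numpy, scipy, OpenCV 4.12 (cv2) and the standard library are available. Lean on these libraries where they do the work, as an engineer would, in place of code of your own. Each camera call takes 0.05 s, during which the arm holds its last target. There are 200 camera calls.

TASK

The loupe on the wooden stand is hemmed in by the tall bottle and the can. First stand the bottle and the can on the grey felt mat, then fetch the loupe and stand it in the middle of the booklet with the coloured shapes, and only after that put the bottle and the can back on the stand, each on the very cork pad it came from. Keep them upright, and leave everything else on the table where it is.

Things in the scene. Friction and masses are not known exactly. Their poses are not given: they have to be found in the camera images.
- bottle: White plastic bottle with a paper label and a narrow black cap, loose, upright. Round body 48 mm across with straight sides up to 100 mm, then a short shoulder to the 28 mm wide cap (114 to 130 mm); 130 mm tall overall, about 0.2 kg. Origin at the centre of its underside, z up.
- can: Round metal can with a paper label, loose, upright, 54 mm across, 105 mm tall, straight sides up to 90 mm, rounding in to a 46 mm top, about 0.25 kg. Origin at the centre of its underside, z up.
- loupe: Clear cup-shaped loupe with a black rim ring, loose, upright, 42 mm across the clear cup, 46 mm across the rim, 44 mm tall, about 0.1 kg; can be gripped anywhere round the cup. Origin at the centre of its underside, z up.
- stand: Fixed square plate of light wood, 160x160x8 mm (its top is 8 mm above the table), lying flat, with three round cork pads, 60 mm across and flush with its top, in an equilateral triangle 66 mm apart round its centre. At the start the bottle, the can and the loupe each stand centred on one pad, in any arrangement; so 8 to 15 mm of gap between neighbours. Origin at the centre of its underside, z up.
- mat: Fixed flat grey felt mat, 130 mm (its x) by 200 mm (its y), 4 mm thick: the side area where bottle and can are parked next to each other. Origin at the centre of its underside, z up.
- booklet: Fixed flat booklet with coloured shapes on its cream cover, 155 mm (its x) by 115 mm (its y), its cover 8.5 mm above the table: the loupe shall stand in the middle of it. Origin at the centre of its underside, z up.
- card_pack: Pack of printed cards lying flat, 95x64x14 mm; a loose bystander, to be left alone. Origin at the centre of its underside, z up.
- eraser: Blue and white eraser, 22x45x12 mm; a loose bystander, to be left alone. Origin at the centre of its underside, z up.
Not all that is in view belongs to the job. What is meant by the can is not orange or purple, and is the larger of those in its own colour.

How it is judged:
By the outcome, as a careful person would: the job done as asked, in the order asked, and still so for the second after the job is handed in, with the robot touching nothing.
It also fails if it takes over 128 s, if anything falls off the work surface, if the arm or the gripper's body presses on something with over 40 N, if the wrist force passes 120 N, or if a joint passes its speed limit or range.

## Working session

There is one attempt and no reset: what is moved stays moved. The work goes in short steps, Python scripts to look and compute and a tool call to move; the robot and the scene stay as the last step left them, time stands still between calls to the robot, and variables do not carry over. Pictures are saved under pics/ and viewed, at most 14 in all, crops included, and the job is handed in when it is done.

Besides the shell and the picture viewer there is one more tool, called after ">>>" as a command line: name --argument value ..., lists and objects as JSON in quotes. send_rows: Moves the arm, as the interface text tells. Its arguments: {"type":"object","properties":{"targets":{"type":"array","items":{"type":"array","items":{"type":"array","items":{"type":"number"}}}},"grip_force":{"type":"number"}},"required":["targets"]}

```bash
mkdir -p pics; ls
python3 - <<'E'
from rig import bot
import cv2
print(bot.sense(), bot.grip_depth)
for n in("scene","side"):
    c=bot.camera(n); cv2.imwrite(f"pics/{n}0.png",c["color"][:,:,::-1]); print(n,c["K"].round(1).tolist(),c["T"].round(3).tolist(),[k for k in c])
E
```

```text
pics
{'t': 0.0, 'joint_positions': array([-1.00887982e+00,  3.59366409e-01,  1.10517352e-02, -3.62964746e-04,
       -1.22414143e+00, -2.88093256e-01]), 'dq': array([ 0.0007719 ,  0.00183622, -0.00017835, -0.00140483,  0.00064074,
        0.00087944]), 'joint_efforts': array([ 1.01086811e-03, -5.83316660e+01,  2.93424994e+01,  6.93635926e+00,
       -5.79789383e-03, -9.92811273e-07]), 'position': array([ 182.36134027, -649.3756809 ,  230.37154165]), 'eef_rot': array([ 3.13990433e+00, -1.44480226e-04, -2.86789289e+00]), 'wrist_force': array([-0.56187161,  0.38825542,  0.58306084]), 'torque': array([ 0.06053564,  0.05556245, -0.02960954]), 'grip_force': 0.0, 'finger_gap': 85.56838930978256} 18.700000000000003
scene [[497.6, 0.0, 286.2], [0.0, 497.6, 217.5], [0.0, 0.0, 1.0]] [[-0.794, 0.344, -0.501, -77.747], [-0.607, -0.414, 0.678, 848.332], [0.026, 0.843, 0.538, 688.705], [0.0, 0.0, 0.0, 1.0]] ['color', 'K', 'T']
side [[520.8, 0.0, 282.3], [0.0, 520.8, 198.9], [0.0, 0.0, 1.0]] [[-0.989, 0.068, -0.132, 333.03], [-0.146, -0.584, 0.798, 1284.588], [-0.023, 0.809, 0.588, 941.896], [0.0, 0.0, 0.0, 1.0]] ['color', 'K', 'T']
```

View pics/scene0.png

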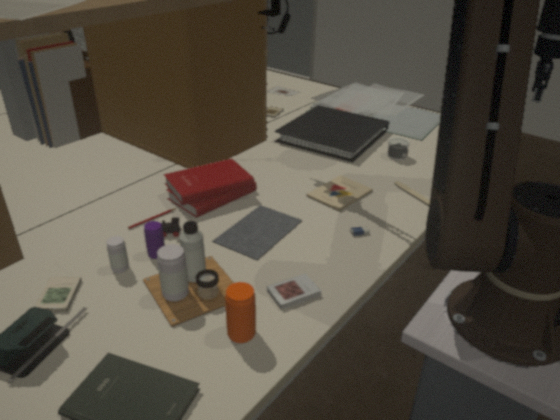

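View pics/side0.png

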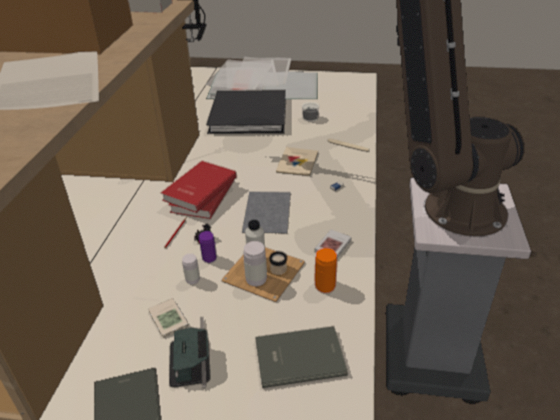

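Candidates for the can (scene view): orange can at (240,312), purple can at (154,240), small silver can at (118,255), larger silver can on the stand at (173,272). The larger silver can is the choice. The bottle is at (193,252). The loupe on the stand is at (207,285), with a lookalike at (398,150). The mat is at (258,231), the booklet at (340,191), the card pack at (293,291) and the eraser at (359,231). In the side view the stand is at (264,270), the mat at (267,211) and the booklet at (297,161).

```bash
cat > h.py <<'E'
import numpy as np, cv2
def ray(c,p):
    K,T=np.array(c["K"]),np.array(c["T"]); d=np.linalg.inv(K)@[p[0],p[1],1]
    d=T[:3,:3]@(d*[1,-1,-1]); return T[:3,3],d/np.linalg.norm(d)
def plane(c,p,z):
    o,d=ray(c,p); return o+d*(z-o[2])/d[2]
def tri(c1,p1,c2,p2):
    o1,d1=ray(c1,p1);o2,d2=ray(c2,p2)
    s=np.linalg.lstsq(np.c_[d1,-d2],o2-o1,rcond=None)[0]
    a,b=o1+s[0]*d1,o2+s[1]*d2; return (a+b)/2,np.linalg.norm(a-b)
def proj(c,P):
    K,T=np.array(c["K"]),np.array(c["T"]); q=T[:3,:3].T@(np.array(P)-T[:3,3]); q=K@(q*[1,-1,-1]); return q[:2]/q[2]
def blob(m,near):
    """contour of the mask's component nearest to a pixel"""
    cs=cv2.findContours(m.astype(np.uint8),cv2.RETR_EXTERNAL,cv2.CHAIN_APPROX_NONE)[0]
    return max((c for c in cs if len(c)>15),key=lambda c:cv2.pointPolygonTest(c,near,True))
E
python3 - <<'E'
from rig import bot
from h import *
S,D=bot.camera("scene"),bot.camera("side")
a=cv2.resize(S["color"][210:340,90:290],(800,520),interpolation=cv2.INTER_CUBIC); cv2.imwrite("pics/cropS.png",a[:,:,::-1])
pts={"stand":((192,290),(264,270),8),"can":((172,254),(255,248),113),"bottlecap":((191,226),(254,224),138),"loupe":((207,277),(278,258),52),"mat":((258,231),(267,211),4),"book":((340,191),(297,161),8),"cards":((293,290),(333,244),14),"eraser":((359,231),(337,186),12),"orange":((240,289),(327,254),0),"purple":((154,227),(207,236),0),"small":((117,241),(191,261),0)}
for k,(p,q,z) in pts.items():
    P,e=tri(S,p,D,q); print(k,P.round(),round(e,1),plane(S,p,z).round()[:2],plane(D,q,z).round()[:2])
for n,c,ps in (("S",S,[(258,231),(340,200)]),("D",D,[(267,211),(297,170)])):
    h=cv2.cvtColor(c["color"],cv2.COLOR_RGB2HSV)
    for p in ps+[(192,290) if n=="S" else (290,285)]: print(n,p,h[p[1],p[0]])
E
```

```text
stand [543. 328.   4.] 4.6 [537. 334.] [543. 329.]
can [556. 359. 107.] 1.5 [548. 365.] [554. 365.]
bottlecap [570. 294. 130.] 2.4 [562. 300.] [567. 305.]
loupe [508. 318.  45.] 3.2 [503. 321.] [506. 327.]
mat [580.  73.   1.] 1.3 [576.  78.] [579.  76.]
book [ 526. -217.    4.] 5.2 [ 524. -216.] [ 524. -206.]
cards [375. 205.   8.] 2.6 [372. 208.] [374. 213.]
eraser [381. -75.   7.] 2.0 [379. -70.] [381. -66.]
orange [382. 357. 108.] 3.7 [470. 263.] [388. 240.]
purple [698. 288.  72.] 0.4 [789. 223.] [729. 205.]
small [717. 375.  68.] 8.8 [809. 317.] [744. 311.]
S (258, 231) [ 0  9 87]
S (340, 200) [ 20  61 104]
S (192, 290) [ 16 123 112]
D (267, 211) [  0   2 109]
D (297, 170) [ 17  64 190]
D (290, 285) [ 17  37 157]
```

View pics/cropS.png

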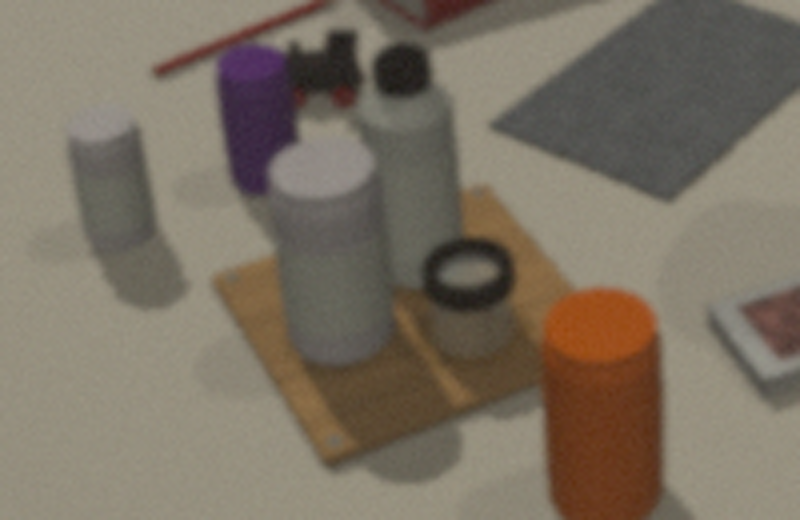

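The close crop confirms it: the large silver can with the paper label is at the stand's left, the bottle with the black cap behind it, and the loupe on the right pad. Next I move over the booklet and look with the wrist camera.

>>> send_rows --targets '[[[0,0,0,0,0,0.137,1],[0,0,0,0,0,0.137,1],[-0.034,0.043,-0.012,0,0,0,1],[-0.034,0.043,-0.012,0,0,0,1],[-0.034,0.043,-0.012,0,0,0,1],[-0.034,0.043,-0.012,0,0,0,1],[-0.034,0.043,-0.012,0,0,0,1],[-0.034,0.043,-0.012,0,0,0,1],[-0.034,0.043,-0.012,0,0,0,1],[-0.034,0.043,-0.012,0,0,0,1],[-0.034,0.043,-0.012,0,0,0,1],[-0.034,0.043,-0.012,0,0,0,1],[0,0,0,0,0,0,1],[0,0,0,0,0,0,1]]]'

```text
t: 1.95
position: [522.4, -219.6, 351.0]
eef_rot: [3.141, -0.001, -3.141]
wrist_force: [-0.7, -0.6, -0.2]
finger_gap: 85.3
grip_force: 0.0
```

Run:
```python
from rig import bot
import cv2,numpy as np
s=bot.sense(); c=bot.camera("wrist"); T=np.array(c["T"])
print(s["t"],s["position"],s["eef_rot"],s["joint_positions"]); print(T.round(2),c["K"])
cv2.imwrite("pics/w1.png",c["color"][:,:,::-1]); np.savez("w1.npz",**c)
```

```text
1.95 [ 522.43691604 -219.6378601   350.96416667] [ 3.14144910e+00 -6.51993858e-04 -3.14089768e+00] [-5.28007849e-02  1.25788457e-01 -2.87559033e-02 -1.09783340e-04
 -1.41691070e+00 -1.51728375e+00]
[[-0.0000e+00 -9.5000e-01 -3.0000e-01  4.4634e+02]
 [ 1.0000e+00 -0.0000e+00 -0.0000e+00 -2.1864e+02]
 [ 0.0000e+00 -3.0000e-01  9.5000e-01  4.9394e+02]
 [ 0.0000e+00  0.0000e+00  0.0000e+00  1.0000e+00]] [[290.07507037   0.         282.38593763]
 [  0.         290.07507037 205.52914932]
 [  0.           0.           1.        ]]
```

View pics/w1.png

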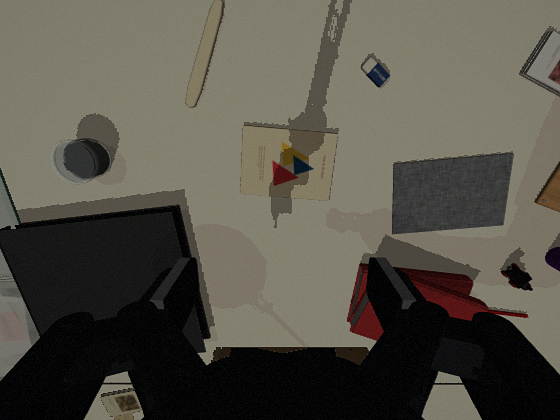

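The wrist view over the booklet shows it with corners at about (243,123), (338,129), (331,200), (241,195). The mat corners are at about (393,162), (512,152), (505,228), (393,234). I move on to the stand for the second view.

>>> send_rows --targets '[[[0.002,0.048,0,0,0,0,1],[0.002,0.048,0,0,0,0,1],[0.002,0.048,0,0,0,0,1],[0.002,0.048,0,0,0,0,1],[0.002,0.048,0,0,0,0,1],[0.002,0.048,0,0,0,0,1],[0.002,0.048,0,0,0,0,1],[0.002,0.048,0,0,0,0,1],[0.002,0.048,0,0,0,0,1],[0.002,0.048,0,0,0,0,1],[0,0,0,0,0,0,1],[0,0,0,0,0,0,1]]]'

```text
t: 3.5
position: [502.8, 259.0, 351.0]
eef_rot: [-3.141, -0.0, 3.141]
wrist_force: [0.2, -0.0, 0.1]
finger_gap: 85.4
grip_force: 0.0
```

Run:
```python
from rig import bot
import cv2,numpy as np
s=bot.sense(); c=bot.camera("wrist"); T=np.array(c["T"])
print(s["t"],s["position"],s["eef_rot"],T[:3,3])
cv2.imwrite("pics/w2.png",c["color"][:,:,::-1]); np.savez("w2.npz",**c)
```

```text
3.5 [502.77992593 259.02648656 351.02569413] [-3.14098488e+00 -4.60923016e-04  3.14057578e+00] [426.66375476 260.28957009 494.03141142]
```

View pics/w2.png

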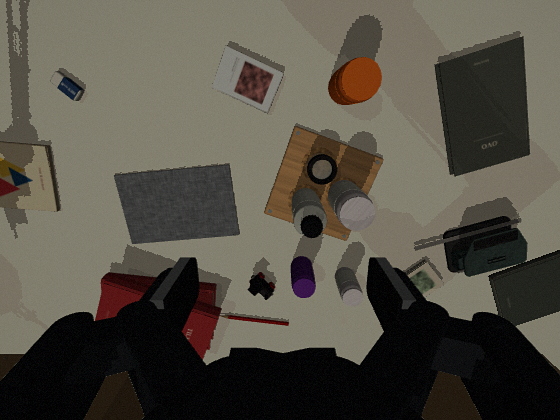

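The wrist view over the stand shows the loupe rim at (322,169), the bottle cap at (312,227) and the can top at (357,211). The stand corners are at about (296,124), (383,157), (350,239), (265,212). The mat is at left, and the booklet's right edge runs from (50,143) to (60,210).

Run:
```python
from rig import bot
from h import *
w1,w2=(dict(np.load(f"w{i}.npz")) for i in(1,2)); S,D=bot.camera("scene"),bot.camera("side")
def quad(c,lo,hi,near):
    h=cv2.cvtColor(cv2.medianBlur(c["color"],5),cv2.COLOR_RGB2HSV)
    m=cv2.inRange(h,np.array(lo),np.array(hi)); m=cv2.morphologyEx(m,cv2.MORPH_CLOSE,np.ones((5,5)));m=cv2.morphologyEx(m,cv2.MORPH_OPEN,np.ones((5,5)))
    k=cv2.convexHull(blob(m,near))
    for e in np.arange(2,20,.5):
        q=cv2.approxPolyDP(k,e,True)
        if len(q)<=4: break
    return q[:,0].astype(float)
for c,p in((w1,(290,145)),(w1,(260,180)),(w1,(380,200)),(w1,(450,200)),(w2,(180,200)),(w2,(290,150)),(w2,(375,165)),(w2,(110,200))):
    print(p,cv2.cvtColor(cv2.medianBlur(c["color"],5),cv2.COLOR_RGB2HSV)[p[1],p[0]],end=' ')
print()
for n,lo,hi,items,z in(("mat",(0,0,60),(180,28,135),((w1,(450,200)),(w2,(180,200))),4),("stand",(8,75,60),(25,255,255),((w2,(290,160)),),8)):
    for c,p in items:
        q=quad(c,lo,hi,p); P=np.array([plane(c,x,z) for x in q])
        print(n,q.astype(int).tolist(),P.round(0)[:,:2].tolist(),"ctr",P.mean(0).round(1))
# heights across w1/w2: mat corners and booklet right edge
for n,a,b in(("matTL",(393,162),(115,173)),("matTR",(512,152),(230,165)),("matBR",(505,228),(239,236)),("matBL",(393,234),(133,242)),("bookTR",(338,129),(50,143)),("bookBR",(331,200),(60,210))):
    P,e=tri(w1,a,w2,b); print(n,P.round(1),round(e,1))
bk=np.array([plane(w1,p,8.5) for p in((243,125),(338,131),(331,200),(241,195))]); print("book",bk.round(0)[:,:2].tolist(),bk.mean(0).round(1))
for n,p,a,b in(("cap",(312,227),(191,226),(254,224)),("can",(357,211),(172,254),(255,248)),("loupe",(322,169),(207,277),(278,258))):
    for c,q in((S,a),(D,b)):
        P,e=tri(w2,p,c,q); print(n,P.round(1),round(e,1))
for n,p,z in(("cap",(312,227),138),("can",(357,211),113),("loupe",(322,169),52)): print(n,plane(w2,p,z).round(1))
a=cv2.resize(w2["color"][110:260,240:440],(800,600),interpolation=cv2.INTER_CUBIC); cv2.imwrite("pics/cropW.png",a[:,:,::-1])
```

```text
(290, 145) [ 23 111 131] (260, 180) [ 21  68 132] (380, 200) [ 26  39 132] (450, 200) [50 12 62] (180, 200) [30  8 65] (290, 150) [ 15 143 118] (375, 165) [ 15 143 114] (110, 200) [ 24  37 131] 
mat [[512, 153], [502, 224], [392, 209], [395, 163]] [[507.0, 167.0], [634.0, 179.0], [606.0, -23.0], [524.0, -27.0]] ctr [567.5  73.8   4. ]
mat [[229, 166], [237, 234], [130, 236], [116, 174]] [[509.0, 170.0], [634.0, 177.0], [638.0, -18.0], [523.0, -24.0]] ctr [576.   76.1   4. ]
stand [[382, 158], [368, 192], [265, 212], [294, 127]] [[495.0, 427.0], [554.0, 409.0], [590.0, 230.0], [445.0, 279.0]] ctr [521.3 336.1   8. ]
matTL [522.5 -28.9  -1.4] 0.6
matTR [507.  170.7  -1.1] 2.7
matBR [637.9 181.6   8.6] 3.5
matBL [652.2 -15.8   2.9] 3.4
bookTR [ 469.5 -126.6    1.6] 2.8
bookBR [ 587.5 -133.     6.7] 1.4
book [[462.0, -282.0], [471.0, -128.0], [588.0, -133.0], [579.0, -290.0]] [ 524.8 -208.1    8.5]
cap [566.4 298.4 136.3] 3.9
cap [568.6 299.8 134. ] 0.8
can [552.9 363.2 110.6] 3.6
can [554.3 363.9 112.2] 0.7
loupe [505.3 320.7  50.9] 2.1
loupe [506.9 321.9  47.1] 0.1
cap [567.5 299.3 138. ]
can [553.7 363.6 113. ]
loupe [506.  321.3  52. ]
```

View pics/cropW.png

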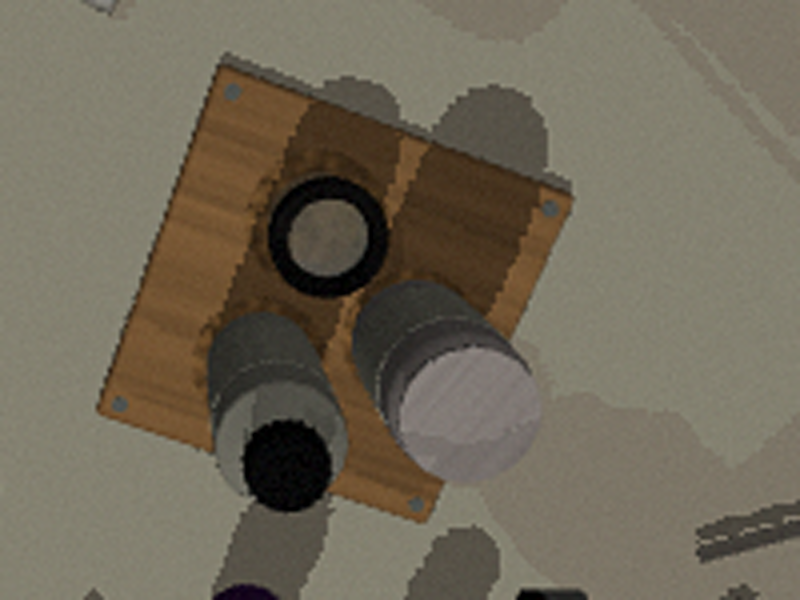

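>>> send_rows --targets '[[[0,0,0,0,0,-0.176,1],[0,0,0,0,0,-0.176,1],[0,0,0,0,0,-0.176,1],[0,0,0,0,0,-0.176,1],[0,0,0,0,0,-0.176,1],[0,0,0,0,0,-0.176,1],[0,0,0,0,0,-0.176,1],[0,0,0,0,0,-0.176,1],[0,0,0,0,0,-0.176,1],[0,0,0,0,0,-0.176,1],[0,0,0,0,0,-0.176,1],[0,0,0,0,0,-0.176,1],[0,0,0,0,0,-0.176,1],[0.004,-0.025,0.04,0,0,0,1],[0.004,-0.025,0.04,0,0,0,1],[0.004,-0.025,0.04,0,0,0,1],[0,0,0,0,0,0,1],[0,0,0,0,0,0,1]]]'

```text
t: 5.9
position: [567.6, 299.6, 232.2]
eef_rot: [-3.141, -0.001, -0.855]
wrist_force: [0.2, -0.0, 0.9]
finger_gap: 85.3
grip_force: 0.0
```

```bash
cat > go.py <<'E'
import sys
from h import *
from scipy.spatial.transform import Rotation as R
def go(s,xyz):
    "shift in tool axes, m, to a world TCP position"
    return (R.from_euler('xyz',s["eef_rot"]).inv().apply(np.array(xyz)-s["position"])/1000).round(4)
def at(s,shift): return (s["position"]+R.from_euler('xyz',s["eef_rot"]).apply(np.array(shift)*1000)).round(1)
E
python3 - <<'E'
from rig import bot
from go import *
s=bot.sense(); c=bot.camera("wrist")
print(s["t"],s["position"],s["eef_rot"],s["joint_positions"].round(2),go(s,(567.5,299.5,72)))
w2=dict(np.load("w2.npz"))
print("stand ctr",np.mean([plane(w2,p,8) for p in((295.5,127),(383,158.7),(347,240),(265,212.5))],0).round(1))
for n,p,z in(("cap",(312,226.2),138),("can",(357.5,213.3),113),("loupe",(322,169.2),52)): print(n,plane(w2,p,z).round(1))
cv2.imwrite("pics/w3.png",c["color"][:,:,::-1])
print(proj(c,(567.5,299.5,138)))
E
```

```text
5.9 [567.56589112 299.58612975 232.17571879] [-3.14096623e+00 -5.01852776e-04 -8.54655001e-01] [ 0.79  0.3  -0.07  0.   -1.2  -0.07] [-1.000e-04  2.000e-04  1.602e-01]
stand ctr [544.4 329.5   8. ]
cap [566.3 299.3 138. ]
can [557.  364.6 113. ]
loupe [506.3 321.3  52. ]
[283.66837132 206.84554724]
```

View pics/w3.png

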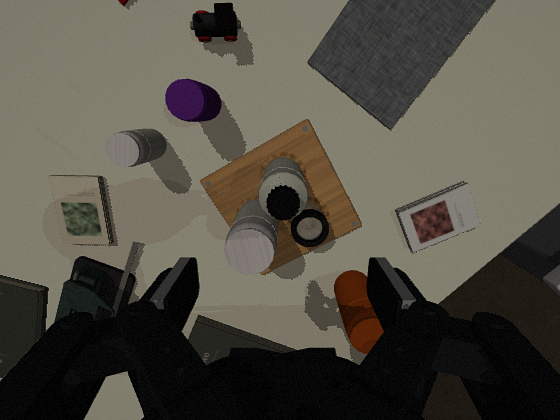

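The wrist view centred on the bottle shows the cap at (284,203), against a prediction of (283.7,206.8). That agrees to about 3 mm, and both finger paths are clear. I descend and grip.

>>> send_rows --targets '[[[0.001,0,0.02,0,0,0,1],[0,0,0.02,0,0,0,1],[0,0,0.02,0,0,0,1],[0,0,0.02,0,0,0,1],[0,0,0.02,0,0,0,1],[0,0,0.02,0,0,0,1],[0,0,0.02,0,0,0,1],[0,0,0.02,0,0,0,1],[0,0,0,0,0,0,1],[0,0,0,0,0,0,1],[0,0,0,0,0,0,-1],[0,0,0,0,0,0,-1],[0,0,0,0,0,0,-1],[0,0,0,0,0,0,-1],[0,0,0,0,0,0,-1],[0,0,0,0,0,0,-1],[0,0,0,0,0,0,-1],[0,0,0,0,0,0,-1]]]' --grip_force 40

```text
t: 8.2
position: [568.0, 299.8, 72.3]
eef_rot: [-3.141, -0.0, -0.853]
wrist_force: [-1.5, -0.4, 5.3]
finger_gap: 46.7
grip_force: 41.0
```

>>> send_rows --targets '[[[0,0,-0.01,0,0,0,-1],[0,0,-0.02,0,0,0,-1],[0,0,-0.025,0,0,0,-1],[0,0,-0.025,0,0,0,-1],[0.02,0.016,0,0,0,0,-1],[0.033,0.0265,0,0,0,0,-1],[0.033,0.0265,0,0,0,0,-1],[0.033,0.0265,0,0,0,0,-1],[0.02,0.0155,0,0,0,0,-1],[0,0,0,0,0,0,-1],[0,0,0.02,0,0,0,-1],[0,0,0.02,0,0,0,-1],[0,0,0.02,0,0,0,-1],[0,0,0.012,0,0,0,-1],[0,0,0.005,0,0,0,-1],[0,0,0,0,0,0,-1],[0,0,0,0,0,0,-1],[0,0,0,0,0,0,-1]]]'

```text
t: 10.45
position: [575.8, 122.0, 74.9]
eef_rot: [-3.141, -0.0, -0.854]
wrist_force: [0.2, 0.1, -2.7]
finger_gap: 46.6
grip_force: 41.8
```

Run:
```python
from rig import bot
from go import *
s=bot.sense(); S,D=bot.camera("scene"),bot.camera("side")
print(s["t"],s["position"],s["wrist_force"])
a=np.hstack([cv2.resize(c["color"][y:y+150,x:x+100],(400,600),interpolation=cv2.INTER_CUBIC) for c,x,y in((S,200,150),(D,220,130))])
cv2.imwrite("pics/p1.png",a[:,:,::-1])
```

```text
10.45 [575.77865619 122.04086423  74.94753007] [ 0.2309721   0.13810112 -2.67766352]
```

View pics/p1.png

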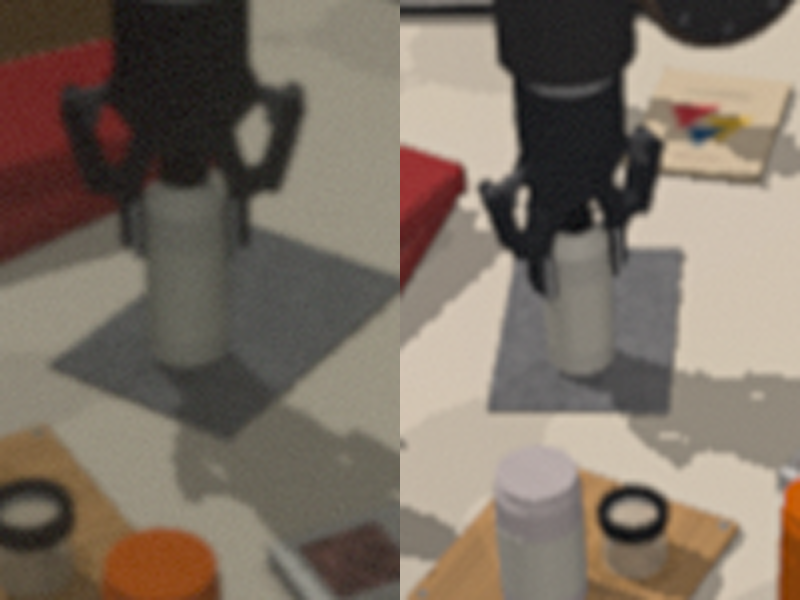

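Bottle upright over the mat, at the intended half. I lower the last 6 mm and release.

>>> send_rows --targets '[[[0,0,0.003,0,0,0,-1],[0,0,0.002,0,0,0,-1],[0,0,0.001,0,0,0,-1],[0,0,0,0,0,0,-1],[0,0,0,0,0,0,-1]]]'

```text
t: 11.18
position: [575.4, 121.8, 68.3]
eef_rot: [3.142, -0.0, -0.854]
wrist_force: [-0.8, -0.3, -1.3]
finger_gap: 47.2
grip_force: 41.8
```

>>> send_rows --targets '[[[0,0,0,0,0,0,1],[0,0,0,0,0,0,1],[0,0,0,0,0,0,1],[0,0,0,0,0,0,1],[0,0,-0.02,0,0,0,1],[0,0,-0.025,0,0,0,1],[0,0,-0.03,0,0,0,1],[0,0,-0.03,0,0,0.173,1],[0,0,-0.005,0,0,0.173,1],[0,0,0,0,0,0.173,1],[0,0,0,0,0,0.173,1],[0,0,0,0,0,0.173,1],[0,0,0,0,0,0.173,1],[-0.045,0.019,0,0,0,0,1],[-0.045,0.019,0,0,0,0,1],[-0.045,0.019,0,0,0,0,1],[-0.045,0.019,0,0,0,0,1],[-0.045,0.019,0,0,0,0,1],[0,0,0,0,0,0,1],[0,0,0,0,0,0,1]]]'

```text
t: 13.68
position: [555.9, 365.3, 177.9]
eef_rot: [3.141, -0.001, -1.891]
wrist_force: [0.1, -0.1, -0.3]
finger_gap: 85.5
grip_force: 0.0
```

Run:
```python
from rig import bot
from go import *
s=bot.sense(); c=bot.camera("wrist")
print(s["t"],s["position"],s["eef_rot"],go(s,(555.5,364.5,66)),proj(c,(555.5,364.5,113)))
cv2.imwrite("pics/w4.png",c["color"][:,:,::-1])
```

```text
13.675 [555.92941343 365.28101741 177.91501807] [ 3.14123115e+00 -7.67411610e-04 -1.89120767e+00] [8.000e-04 1.000e-04 1.119e-01] [282.10258499 217.02095247]
```

View pics/w4.png

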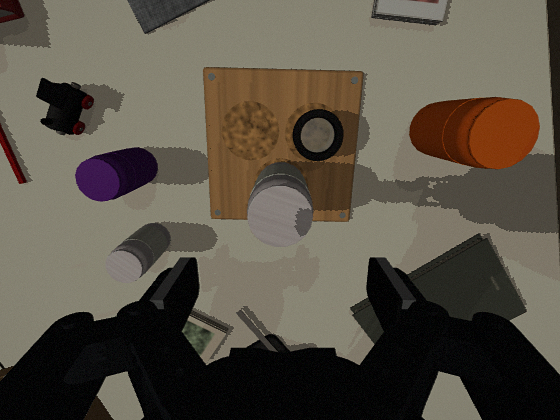

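The can top is at (281,214), against a prediction of (282,217). The bottle's vacated cork pad is at (250,130) and the loupe rim at (318,134). I descend and grip the can.

>>> send_rows --targets '[[[0.001,0,0.02,0,0,0,1],[0.001,0,0.02,0,0,0,1],[0,0,0.02,0,0,0,1],[0,0,0.02,0,0,0,1],[0,0,0.02,0,0,0,1],[0,0,0.014,0,0,0,1],[0,0,0,0,0,0,1],[0,0,0,0,0,0,1],[0,0,0,0,0,0,-1],[0,0,0,0,0,0,-1],[0,0,0,0,0,0,-1],[0,0,0,0,0,0,-1],[0,0,0,0,0,0,-1],[0,0,0,0,0,0,-1],[0,0,0,0,0,0,-1]]]'

```text
t: 15.6
position: [556.2, 363.9, 65.3]
eef_rot: [-3.141, 0.001, -1.891]
wrist_force: [-0.2, -0.7, 5.7]
finger_gap: 53.1
grip_force: 41.7
```

Run:
```python
from rig import bot
from go import *
s=bot.sense()
print(s["t"],s["position"],s["eef_rot"],s["wrist_force"],s["finger_gap"],s["grip_force"],go(s,(582,32,s["position"][2])))
# vacated bottle pad, from picture w4: same camera pose up to the 112 mm descent
c=bot.camera("wrist"); T=np.array(c["T"]).copy(); T[:3,3]+=np.array([555.93,365.28,177.9])-s["position"]; c["T"]=T
m=cv2.imread("pics/w4.png"); h=cv2.cvtColor(m,cv2.COLOR_BGR2HSV)
print("pad",plane(c,(250,130),8).round(1), "can top",plane(c,(281,214),113).round(1),"stand",np.mean([plane(c,p,8) for p in((203,67),(363,71),(211,218.5),(351,221))],0).round(1))
```

```text
15.6 [556.18266141 363.8640495   65.31059785] [-3.14062319e+00  1.28822959e-03 -1.89140684e+00] [-0.23191616 -0.69298477  5.68286771] 53.08258855551491 41.74285631821476 [ 3.068e-01 -1.291e-01 -3.000e-04]
pad [569.1 298.1   8. ] can top [555.6 362.  113. ] stand [543.9 328.4   8. ]
```

>>> send_rows --targets '[[[0,0,-0.01,0,0,0,-1],[0,0,-0.02,0,0,0,-1],[0,0,-0.03,0,0,0,-1],[0,0,-0.03,0,0,0,-1],[0,0,-0.03,0,0,0,-1],[0,0,-0.03,0,0,0,-1],[0,0,-0.01,0,0,0,-1],[0.019,-0.008,0,0,0,0,-1],[0.038,-0.016,0,0,0,0,-1],[0.038,-0.016,0,0,0,0,-1],[0.038,-0.016,0,0,0,0,-1],[0.038,-0.016,0,0,0,0,-1],[0.038,-0.016,0,0,0,0,-1],[0.038,-0.016,0,0,0,0,-1],[0.038,-0.016,0,0,0,0,-1],[0.022,-0.009,0,0,0,0,-1],[0,0,0,0,0,0,-1],[0,0,0,0,0,0,-1]]]'

```text
t: 17.9
position: [580.5, 31.1, 223.4]
eef_rot: [3.14, -0.001, -1.893]
wrist_force: [0.5, -0.2, -1.7]
finger_gap: 52.7
grip_force: 42.5
```

>>> send_rows --targets '[[[0,0,0.02,0,0,0,-1],[0,0,0.03,0,0,0,-1],[0,0,0.03,0,0,0,-1],[0,0,0.03,0,0,0,-1],[0,0,0.03,0,0,0,-1],[0,0,0.01,0,0,0,-1],[0,0,0.005,0,0,0,-1],[0,0,0,0,0,0,-1],[0,0,0,0,0,0,-1],[0,0,0,0,0,0,-1]]]'

```text
t: 19.15
position: [581.6, 31.5, 70.1]
eef_rot: [-3.141, 0.001, -1.892]
wrist_force: [-0.4, -0.7, -2.9]
finger_gap: 53.0
grip_force: 42.8
```

>>> send_rows --targets '[[[0,0,0.004,0,0,0,-1],[0,0,0.003,0,0,0,-1],[0,0,0.0015,0,0,0,-1],[0,0,0,0,0,0,-1],[0,0,0,0,0,0,-1]]]'

```text
t: 19.77
position: [581.1, 31.4, 61.3]
eef_rot: [-3.142, -0.0, -1.892]
wrist_force: [-2.0, -0.1, 5.3]
finger_gap: 53.1
grip_force: 43.2
```

>>> send_rows --targets '[[[0,0,0,0,0,0,1],[0,0,0,0,0,0,1],[0,0,0,0,0,0,1],[0,0,0,0,0,0,1],[0,0,-0.02,0,0,0,1],[0,0,-0.03,0,0,0,1],[0,0,-0.04,0,0,0,1],[0,0,-0.04,0,0,0,1],[0,0,-0.02,0,0,0,1],[-0.036,0.023,0,0,0,0,1],[-0.036,0.023,0,0,0,0,1],[-0.036,0.023,0,0,0,0,1],[-0.036,0.023,0,0,0,0,1],[-0.036,0.023,0,0,0,0,1],[-0.036,0.023,0,0,0,0,1],[-0.036,0.023,0,0,0,0,1],[0,0,0,0,0,0,1],[0,0,0,0,0,0,1]]]'

```text
t: 22.02
position: [507.7, 321.2, 210.6]
eef_rot: [3.141, -0.001, -1.891]
wrist_force: [-0.3, 0.6, 0.3]
finger_gap: 85.5
grip_force: 0.0
```

Run:
```python
from rig import bot
from go import *
s=bot.sense(); c=bot.camera("wrist"); S=bot.camera("scene")
print(s["t"],s["position"],s["eef_rot"],go(s,(506,321,12)),proj(c,(506,321,52)))
a=np.hstack([cv2.resize(c["color"],(400,300)),cv2.resize(S["color"][150:330,100:340],(400,300))])
cv2.imwrite("pics/w5.png",a[:,:,::-1]); np.savez("w5.npz",**c)
g=cv2.cvtColor(c["color"],cv2.COLOR_RGB2HSV)
x,y=proj(c,(506,321,52)).astype(int); r=c["color"][y-50:y+50,x-50:x+50].max(2)
k=blob((r<45).astype(np.uint8),(50,50)); e=cv2.fitEllipse(cv2.convexHull(k)); print(e); p=(e[0][0]+x-50,e[0][1]+y-50); print(p,plane(c,p,52).round(1))
```

```text
22.025 [507.68220541 321.2367379  210.56477163] [ 3.14133044e+00 -5.36309707e-04 -1.89124935e+00] [0.0006 0.0015 0.1986] [283.46041019 187.63053249]
((49.76078796386719, 49.39501190185547), (42.573917388916016, 43.26568603515625), 32.738189697265625)
(np.float64(282.7607879638672), np.float64(186.39501190185547)) [506.3 319.5  52. ]
```

View pics/w5.png

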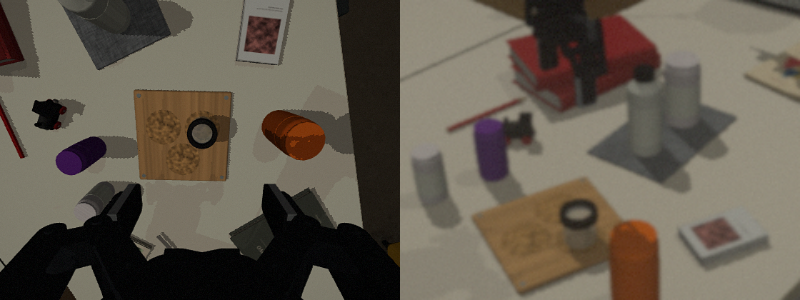

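Scene check: bottle and can stand upright on the mat. In the wrist view the loupe rim is at (283,186) full-scale, and the orange can lies along the finger line, so I turn 0.7 rad and then descend to grip.

>>> send_rows --targets '[[[0.001,0.0015,0,0,0,0.175,1],[0,0,0.03,0,0,0.175,1],[0,0,0.03,0,0,0.175,1],[0,0,0.03,0,0,0.175,1],[0,0,0.03,0,0,0,1],[0,0,0.03,0,0,0,1],[0,0,0.025,0,0,0,1],[0,0,0.015,0,0,0,1],[0,0,0.008,0,0,0,1],[0,0,0,0,0,0,1],[0,0,0,0,0,0,1],[0,0,0,0,0,0,-1],[0,0,0,0,0,0,-1],[0,0,0,0,0,0,-1],[0,0,0,0,0,0,-1],[0,0,0,0,0,0,-1],[0,0,0,0,0,0,-1],[0,0,0,0,0,0,-1],[0,0,0,0,0,0,-1]]]' --grip_force 30

```text
t: 24.5
position: [506.4, 321.1, 13.3]
eef_rot: [3.142, 0.001, -2.592]
wrist_force: [-2.0, 0.0, 5.7]
finger_gap: 42.1
grip_force: 30.4
```

>>> send_rows --targets '[[[0,0,-0.01,0,0,0,-1],[0,0,-0.02,0,0,0,-1],[0,0,-0.035,0,0,0,-1],[0,0,-0.04,0,0,0,-1],[0,0,-0.035,0,0,0,-1],[0,0,-0.02,0,0,0,-1],[0.0115,-0.021,0,0,0,0,-1],[0.0237,-0.0419,0,0,0,0,-1],[0.0237,-0.0419,0,0,0,0,-1],[0.0237,-0.0419,0,0,0,0,-1],[0.0237,-0.0419,0,0,0,0,-1],[0.0237,-0.0419,0,0,0,0,-1],[0.0237,-0.0419,0,0,0,0,-1],[0.0237,-0.0419,0,0,0,0,-1],[0.0237,-0.0419,0,0,0,0,-1],[0.0237,-0.0419,0,0,0,0,-1],[0.0237,-0.0419,0,0,0,0,-1],[0.012,-0.021,0,0,0,0,-1],[0,0,0,0,0,0,-1],[0,0,0,0,0,0,-1]]]'

```text
t: 27.0
position: [524.0, -208.3, 172.2]
eef_rot: [3.141, -0.001, -2.593]
wrist_force: [0.2, 0.3, -1.4]
finger_gap: 42.1
grip_force: 30.8
```

Run:
```python
from rig import bot
from go import *
s=bot.sense(); c=bot.camera("wrist")
print(s["t"],s["position"],s["eef_rot"],go(s,(525,-208,14)),[proj(c,p).round() for p in((462,-282,8.5),(471,-128,8.5),(588,-133,8.5),(579,-290,8.5))])
cv2.imwrite("pics/w6.png",c["color"][:,:,::-1])
```

```text
27.0 [ 524.01618497 -208.28666957  172.24549262] [ 3.14068505e+00 -8.08037303e-04 -2.59254879e+00] [-0.0011 -0.0004  0.1582] [array([250.,  98.]), array([370., 185.]), array([307., 265.]), array([191., 192.])]
```

View pics/w6.png

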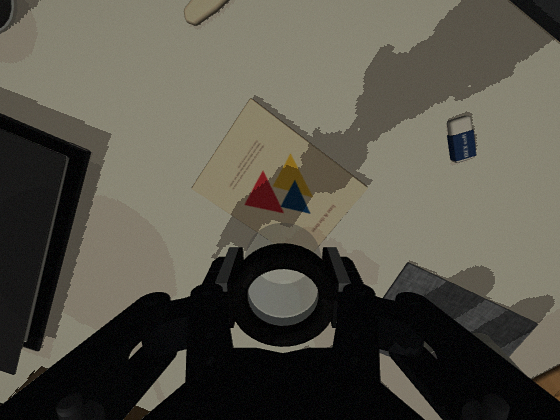

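The booklet corners are seen at (252,97), (368,187), (191,190), within 2 px of prediction. I lower the loupe.

>>> send_rows --targets '[[[-0.001,0,0.02,0,0,0,-1],[0,0,0.03,0,0,0,-1],[0,0,0.03,0,0,0,-1],[0,0,0.03,0,0,0,-1],[0,0,0.025,0,0,0,-1],[0,0,0.01,0,0,0,-1],[0,0,0.005,0,0,0,-1],[0,0,0.003,0,0,0,-1],[0,0,0.002,0,0,0,-1],[0,0,0,0,0,0,-1],[0,0,0,0,0,0,-1],[0,0,0,0,0,0,-1]]]'

```text
t: 28.55
position: [525.9, -207.8, 18.0]
eef_rot: [-3.141, 0.0, -2.592]
wrist_force: [0.5, 0.4, -0.7]
finger_gap: 42.3
grip_force: 30.8
```

>>> send_rows --targets '[[[0,0,0.002,0,0,0,-1],[0,0,0.0015,0,0,0,-1],[0,0,0.0005,0,0,0,-1],[0,0,0,0,0,0,-1],[0,0,0,0,0,0,-1]]]'

```text
t: 29.18
position: [525.7, -207.8, 13.8]
eef_rot: [3.142, -0.0, -2.592]
wrist_force: [-1.2, 0.6, 0.8]
finger_gap: 42.3
grip_force: 30.9
```

>>> send_rows --targets '[[[0,0,0,0,0,0,1],[0,0,0,0,0,0,1],[0,0,0,0,0,0,1],[0,0,0,0,0,0,1],[0,0,-0.01,0,0,0,1],[0,0,-0.02,0,0,0,1],[0,0,-0.04,0,0,0,1],[0,0,-0.04,0,0,-0.175,1],[0,0,-0.04,0,0,-0.175,1],[0,0,-0.02,0,0,-0.175,1],[0,0,0,0,0,-0.175,1],[-0.049,0.0045,0,0,0,0,1],[-0.049,0.0045,0,0,0,0,1],[-0.049,0.0045,0,0,0,0,1],[-0.049,0.0045,0,0,0,0,1],[-0.049,0.0045,0,0,0,0,1],[0,0,0,0,0,0,1],[0,0,0,0,0,0,1]]]'

```text
t: 31.42
position: [581.5, 31.9, 184.2]
eef_rot: [-3.142, -0.0, -1.891]
wrist_force: [-0.1, 0.2, -0.0]
finger_gap: 85.1
grip_force: 0.0
```

Run:
```python
from rig import bot
from go import *
s=bot.sense(); c=bot.camera("wrist"); S=bot.camera("scene")
print(s["t"],s["position"],s["eef_rot"],go(s,(581.1,31.4,61.3)),proj(c,(581.1,31.4,109)),proj(c,(525,-208,52)))
a=np.hstack([cv2.resize(c["color"],(400,300)),cv2.resize(S["color"][120:300,190:430],(400,300))])
cv2.imwrite("pics/w7.png",a[:,:,::-1])
```

```text
31.425 [581.51127739  31.89688976 184.17470729] [-3.14158507e+00 -2.44129320e-05 -1.89096823e+00] [0.0006 0.0002 0.1229] [282.23620867 212.8968982 ] [ 251.9952287  -130.17730582]
```

View pics/w7.png

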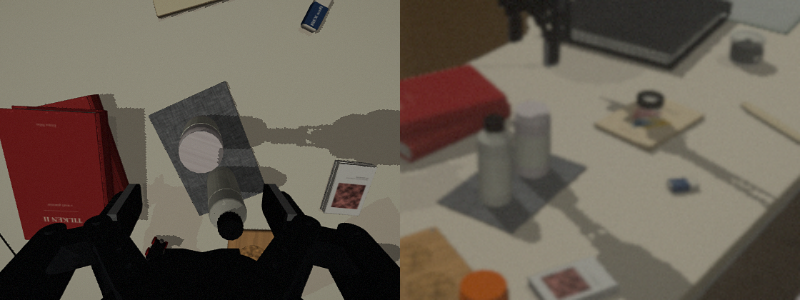

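The loupe stands on the booklet, and the can top is at (281,211) against a prediction of (282,213). I pick up the can.

>>> send_rows --targets '[[[0.0005,0,0.03,0,0,0,1],[0,0,0.03,0,0,0,1],[0,0,0.03,0,0,0,1],[0,0,0.02,0,0,0,1],[0,0,0.0125,0,0,0,1],[0,0,0,0,0,0,1],[0,0,0,0,0,0,1],[0,0,0,0,0,0,-1],[0,0,0,0,0,0,-1],[0,0,0,0,0,0,-1],[0,0,0,0,0,0,-1],[0,0,0,0,0,0,-1],[0,0,0,0,0,0,-1],[0,0,0,0,0,0,-1]]]' --grip_force 40

```text
t: 33.28
position: [582.1, 31.5, 62.3]
eef_rot: [-3.14, 0.001, -1.891]
wrist_force: [-0.6, 0.4, 7.3]
finger_gap: 52.7
grip_force: 41.3
```

>>> send_rows --targets '[[[0,0,-0.01,0,0,0,-1],[0,0,-0.02,0,0,0,-1],[0,0,-0.03,0,0,0,-1],[0,0,-0.03,0,0,0,-1],[0,0,-0.03,0,0,0,-1],[0,0,-0.03,0,0,0,-1],[0,0,-0.01,0,0,0,-1],[-0.019,0.008,0,0,0,0,-1],[-0.038,0.016,0,0,0,0,-1],[-0.038,0.016,0,0,0,0,-1],[-0.038,0.016,0,0,0,0,-1],[-0.038,0.016,0,0,0,0,-1],[-0.038,0.016,0,0,0,0,-1],[-0.038,0.016,0,0,0,0,-1],[-0.038,0.016,0,0,0,0,-1],[-0.022,0.009,0,0,0,0,-1],[0,0,0,0,0,0,-1],[0,0,0,0,0,0,-1]]]'

```text
t: 35.52
position: [555.6, 362.9, 220.5]
eef_rot: [3.141, -0.001, -1.892]
wrist_force: [-0.9, -0.5, -2.9]
finger_gap: 53.1
grip_force: 42.6
```

>>> send_rows --targets '[[[0,0,0.02,0,0,0,-1],[0,0,0.03,0,0,0,-1],[0,0,0.03,0,0,0,-1],[0,0,0.03,0,0,0,-1],[0,0,0.02,0,0,0,-1],[0,0,0.01,0,0,0,-1],[0,0,0.005,0,0,0,-1],[0,0,0,0,0,0,-1],[0,0,0,0,0,0,-1],[0,0,0,0,0,0,-1]]]'

```text
t: 36.78
position: [556.3, 363.6, 77.0]
eef_rot: [-3.141, 0.001, -1.892]
wrist_force: [-0.6, 0.4, -2.6]
finger_gap: 52.7
grip_force: 42.6
```

Run:
```python
from rig import bot
from go import *
s=bot.sense(); print(s["position"],s["eef_rot"],go(s,(556.2,363.9,65.5)))
```

```text
[556.27091173 363.62888391  77.01830566] [-3.14111678e+00  9.92051392e-04 -1.89168093e+00] [-0.0002  0.0002  0.0115]
```

>>> send_rows --targets '[[[0,0,0.005,0,0,0,-1],[0,0,0.003,0,0,0,-1],[0,0,0.0025,0,0,0,-1],[0,0,0,0,0,0,-1],[0,0,0,0,0,0,-1]]]'

```text
t: 37.4
position: [556.1, 363.4, 66.4]
eef_rot: [-3.141, 0.0, -1.892]
wrist_force: [-3.1, -0.2, 4.5]
finger_gap: 53.0
grip_force: 43.2
```

>>> send_rows --targets '[[[0,0,0,0,0,0,1],[0,0,0,0,0,0,1],[0,0,0,0,0,0,1],[0,0,0,0,0,0,1],[0,0,-0.02,0,0,0,1],[0,0,-0.03,0,0,0,1],[0,0,-0.04,0,0,0,1],[0,0,-0.02,0,0,0,1],[0.0446,-0.019,0,0,0,0,1],[0.0446,-0.019,0,0,0,0,1],[0.0446,-0.019,0,0,0,0,1],[0.0446,-0.019,0,0,0,0,1],[0.0446,-0.019,0,0,0,0,1],[0,0,0,0,0,-0.173,1],[0,0,0,0,0,-0.173,1],[0,0,0,0,0,-0.173,1],[0,0,0,0,0,-0.173,1],[0,0,0,0,0,-0.173,1],[0,0,0,0,0,-0.173,1],[0,0,0,0,0,0,1]]]'

```text
t: 39.9
position: [575.8, 121.8, 175.8]
eef_rot: [-3.142, 0.0, -0.855]
wrist_force: [0.1, -0.2, 0.1]
finger_gap: 85.2
grip_force: 0.0
```

Run:
```python
from rig import bot
from go import *
s=bot.sense(); c=bot.camera("wrist")
print(s["t"],s["position"],s["eef_rot"],go(s,(575.4,121.8,68.3)))
x,y=proj(c,(575.4,121.8,134)).astype(int); print(x,y)
k=blob((c["color"][y-45:y+45,x-45:x+45].max(2)<40).astype(np.uint8),(45,45)); print(cv2.minEnclosingCircle(k),cv2.contourArea(k))
```

```text
39.9 [575.8059983  121.75120413 175.80625592] [-3.14152232e+00  2.64232163e-05 -8.55002400e-01] [-0.0003  0.0003  0.1075]
284 230
((47.5, 42.5), 26.201244354248047) 1394.5
```

>>> send_rows --targets '[[[0,0,0.03,0,0,0,1],[0,0,0.03,0,0,0,1],[0,0,0.025,0,0,0,1],[0,0,0.015,0,0,0,1],[0,0,0.0075,0,0,0,1],[0,0,0,0,0,0,1],[0,0,0,0,0,0,1],[0,0,0,0,0,0,-1],[0,0,0,0,0,0,-1],[0,0,0,0,0,0,-1],[0,0,0,0,0,0,-1],[0,0,0,0,0,0,-1],[0,0,0,0,0,0,-1],[0,0,0,0,0,0,-1],[0,0,0,0,0,0,-1]]]'

```text
t: 41.82
position: [576.0, 121.7, 68.9]
eef_rot: [-3.141, -0.0, -0.854]
wrist_force: [-1.3, -0.7, 6.3]
finger_gap: 47.2
grip_force: 40.9
```

>>> send_rows --targets '[[[0,0,-0.01,0,0,0,-1],[0,0,-0.02,0,0,0,-1],[0,0,-0.025,0,0,0,-1],[0,0,-0.025,0,0,0,-1],[-0.02,-0.016,0,0,0,0,-1],[-0.033,-0.0265,0,0,0,0,-1],[-0.033,-0.0265,0,0,0,0,-1],[-0.033,-0.0265,0,0,0,0,-1],[-0.0205,-0.0155,0,0,0,0,-1],[0,0,0,0,0,0,-1],[0,0,0.02,0,0,0,-1],[0,0,0.02,0,0,0,-1],[0,0,0.02,0,0,0,-1],[0,0,0.005,0,0,0,-1],[0,0,0,0,0,0,-1],[0,0,0,0,0,0,-1],[0,0,0,0,0,0,-1]]]'

```text
t: 43.95
position: [568.2, 300.1, 84.2]
eef_rot: [-3.14, 0.0, -0.854]
wrist_force: [-0.5, -0.1, -3.3]
finger_gap: 47.0
grip_force: 41.7
```

Run:
```python
from rig import bot
from go import *
s=bot.sense(); print(s["position"],s["eef_rot"],go(s,(568,299.8,72.6)))
```

```text
[568.16950215 300.09217768  84.16830549] [-3.14028099e+00  2.66560092e-05 -8.53774741e-01] [0.0001 0.0003 0.0116]
```

>>> send_rows --targets '[[[0,0,0.005,0,0,0,-1],[0,0,0.003,0,0,0,-1],[0,0,0.002,0,0,0,-1],[0,0,0.001,0,0,0,-1],[0,0,0,0,0,0,-1],[0,0,0,0,0,0,-1]]]'

```text
t: 44.7
position: [567.8, 299.7, 73.0]
eef_rot: [3.142, -0.0, -0.854]
wrist_force: [-2.9, -2.2, 5.4]
finger_gap: 46.8
grip_force: 42.5
```

Contact made. I release, retreat upward and look.

>>> send_rows --targets '[[[0,0,0,0,0,0,1],[0,0,0,0,0,0,1],[0,0,0,0,0,0,1],[0,0,0,0,0,0,1],[0,0,-0.02,0,0,0,1],[0,0,-0.03,0,0,0,1],[0,0,-0.04,0,0,0,1],[0,0,-0.04,0,0,0,1],[0,0,-0.04,0,0,0,1],[0,0,-0.03,0,0,0,1],[0.03,0.03,0,0,0,0,1],[0.03,0.03,0,0,0,0,1],[0,0,0,0,0,0,1],[0,0,0,0,0,0,1]]]'

```text
t: 46.45
position: [562.2, 215.3, 272.5]
eef_rot: [-3.141, 0.0, -0.854]
wrist_force: [-0.2, 0.4, 0.3]
finger_gap: 85.6
grip_force: 0.0
```

Run:
```python
from rig import bot
from go import *
s=bot.sense(); c=bot.camera("wrist"); S=bot.camera("scene"); D=bot.camera("side")
print(s["t"],s["position"],[ (n,proj(c,p).round(1)) for n,p in(("cap",(567.5,299.5,138)),("can",(556,363.5,113)))])
a=np.hstack([cv2.resize(c["color"],(400,300)),cv2.resize(S["color"][160:340,140:380],(400,300))])
b=np.hstack([cv2.resize(D["color"][140:300,180:393],(400,300)),cv2.resize(c["color"][200:350,190:390],(400,300))])
cv2.imwrite("pics/f.png",np.vstack([a,b])[:,:,::-1])
```

```text
46.45 [562.19095964 215.25399333 272.49925788] [('cap', array([227. , 249.6])), ('can', array([205.5, 282.8]))]
```

View pics/f.png

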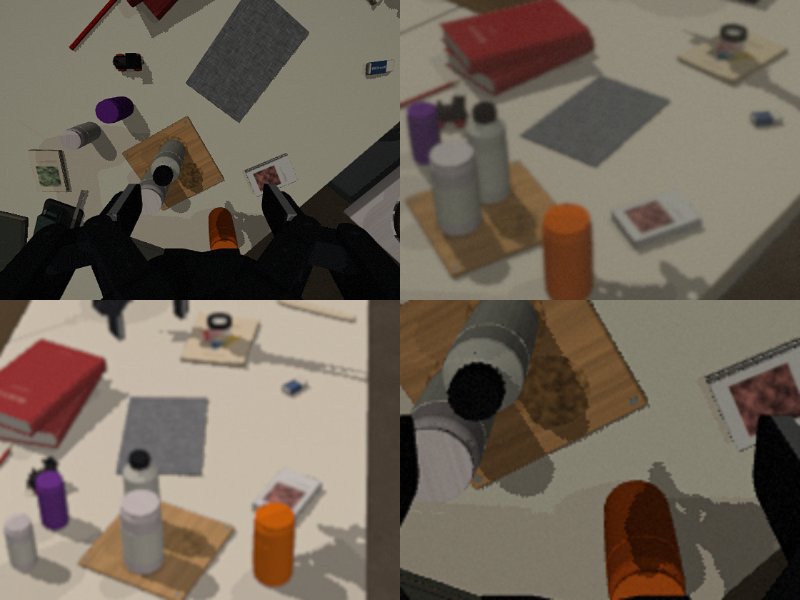

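The final views show the bottle and can upright on their own pads, with the cap at about (228,245) against a prediction of (227,250). The loupe's pad is empty, the loupe stands mid-booklet, the mat is clear and the bystanders are unmoved.

```bash
python3 -c "
from rig import bot
print(bot.job_done())"
```

```text
the job is handed in; nothing more can be done
None
```

The job is handed in at about 46 s of robot time. The loupe stands in the middle of the booklet, and the bottle and can are back upright on the cork pads they came from. Nothing else was moved.

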